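Find the full pot by its weight

ROBOT

A 7-joint arm with a two-finger parallel gripper is mounted at the origin on a cart in front of the work surface, level with it; the furniture and walls round the work are solid. World frame = base frame: x ahead of the robot, y to its left, z up, the work surface at z = 0. Lengths are in m, angles in degrees, forces in N, time in s.
With the tool pointing down it reaches from about 0.35 to 0.9 m from the base axis. Payload 8.1 kg.
Tool frame: the origin (TCP) lies at the very end of the fingers, on their centre line; the grasp point (between the pads) lies arm.grip_depth behind it (arm.grip_depth is the distance from the TCP to the grasp point, in m); z points along the fingers, y is the line along which they close (so a half turn about z gives the same grasp; the last joint's range is limited). The gripper opens to 85 mm and grips with 20 to 120 N. Pads are 22 mm wide; open, the fingers measure 114 mm over their backs; the gripper's body (76 mm by 85 mm) begins 54 mm behind the grasp point. The pads swing forward as they close: fully open they stand 13 mm farther back than shut.
Start: joints at [62.762, 24.895, 1.432, 90.138, -0.665, 64.973, -4.303], TCP at [0.228, -0.582, 0.231] pointing down, gripper open.
Joint ranges: [-149.89, 149.89], [-25.12, 119.58], [-72.63, 75.52], [4.76, 147.25], [-75.54, 255.54], [6.69, 114.76], [-157.13, 157.13]. Speed limits (degrees/s): [127.2, 127.2, 172.46, 172.46, 180, 180, 180].

INTERFACE

Orientations are given as [roll, pitch, yaw] about the fixed x, y, z axes, in that order (R = Rz(yaw) Ry(pitch) Rx(roll)).
In Python, from workcell import arm gives the robot as it stands. The module is installed in compiled form; this text tells all that it offers.
- The arm moves only by the tool send_rows, never from a script. Its argument "increments" is text: rows parted by semicolons, each of 4 numbers parted by spaces: the shift along the tool's x, y, z in m, then the turn about the tool's z in degrees. A call has 1 to 20 rows; each row is the pose to reach, as a shift and turn from the pose commanded when the call began, along the tool's axes at that moment; what a row does not reach only later rows make up. A row lasts 1/10 s, in which the tool goes at most 50 mm and 8.59 degrees, less where a joint would pass 70% of its speed; a pose out of reach is approached as far as the arm can. A call with a gripper value outside its range is refused whole. "claw" is the opening in per cent of the stroke, from 0 (shut) to 100 (fully open), set as the call begins (left out, the last holds). The fingers move at their own pace and stop on an object; "newtons" is the grip in N (left out, the last holds). Time passes only in rows, so rows that repeat a pose let the fingers close. It gives the time, the measured TCP pose, the force, the opening and the grip force at its end, in the units of the state.
- arm.get_obs(): the state, without advancing time (a new reading comes with each control period).
- arm.get_image(name): name is "side" or "top"; returns a dict with "frame" (420x560x3 uint8, blue, green, red), "depth" (420x560 float32, m along the optical axis (not along the pixel's ray), 0 where there is no reading), "fx", "fy", "cx", "cy" (pixels), "k1" (the pictures are not rectified: a ray, as slopes to the right and down, at radius r is drawn at 1 + k1 r^2 times it, then the intrinsics apply), "world_to_cam" (4x4, takes a point from world to camera coordinates). Camera axes: x right, y down, z forward; pixel columns grow to the right and rows downward; lengths in m; the calibration is good to about 2 mm. A picture is of the moment at which its call begins.
- arm.finish_job(): hands the job in; it is judged then, once.
The state is a dict: "clock": time; "qpos": joint angles; "joint_vel": joint speeds; "effort": joint torques, N m; "ee_pos": TCP position; "ee_rot": TCP orientation; "contact_force": force on the tool from outside, world axes, zero at the start; "moment": the same for the moment, N m; "gripper_width": finger opening in m; "grip_force": force on a finger pad.
Only numpy, scipy, OpenCV 4.12 (cv2) and the standard library are available. Lean on these libraries where they do the work, as an engineer would, in place of code of your own. Each camera call takes 0.05 s, during which the arm holds its last target. There are 200 camera calls.

TASK

Three identical closed pots stand on the bench: one is full of steel balls and much heavier, the other two are empty. Find the full one by lifting, and set it down gently, upright, flat on the floor of the shallow wooden tray. The empty pots must end standing upright where they stood (put back any you lifted).

Things in the scene. Friction and masses are not known exactly. Their poses are not given: they have to be found in the camera images.
- pot_a: one of three identical closed round pots, cream plastic with a slightly wider screw lid (the lid is fixed): 56 to 58 mm across, 48 mm high, lid from 35 mm up; body below it also about 56 mm across. Origin at the centre of the underside, z up. Take it from above across the body or lid. Exactly one of the three pots weighs 0.38 to 0.54 kg (full of steel balls), the other two 0.04 to 0.07 kg each (empty); which one, only its weight tells.
- pot_b: one of three identical closed round pots, cream plastic with a slightly wider screw lid (the lid is fixed): 56 to 58 mm across, 48 mm high, lid from 35 mm up; body below it also about 56 mm across. Origin at the centre of the underside, z up. Take it from above across the body or lid. Exactly one of the three pots weighs 0.38 to 0.54 kg (full of steel balls), the other two 0.04 to 0.07 kg each (empty); which one, only its weight tells.
- pot_c: one of three identical closed round pots, cream plastic with a slightly wider screw lid (the lid is fixed): 56 to 58 mm across, 48 mm high, lid from 35 mm up; body below it also about 56 mm across. Origin at the centre of the underside, z up. Take it from above across the body or lid. Exactly one of the three pots weighs 0.38 to 0.54 kg (full of steel balls), the other two 0.04 to 0.07 kg each (empty); which one, only its weight tells.
- tray: square shallow wooden tray, fixed to the bench, 120 x 120 mm outside, 108 x 108 mm inside, floor 5 mm above the bench, rim 14 mm above the bench and 6 mm thick, empty. Origin at its centre on the bench surface, z up, x and y along its sides.
Not all that is in view belongs to the job. What is shaped like the pot_c but black or yellow is not meant.

How it is judged:
By the outcome, as a careful person would: the job done as asked, in the order asked, and still so for the second after the job is handed in, with the robot touching nothing.
It also fails if it takes over 64 s, if anything falls off the work surface, if the arm or the gripper's body presses on something with over 40 N, if the wrist force passes 120 N, or if a joint passes its speed limit or range.

## Working session

There is one attempt and no reset: what is moved stays moved. The work goes in short steps, Python scripts to look and compute and a tool call to move; the robot and the scene stay as the last step left them, time stands still between calls to the robot, and variables do not carry over. Pictures are saved under pics/ and viewed, at most 10 in all, crops included, and the job is handed in when it is done.

Besides the shell and the picture viewer there is one more tool, called after ">>>" by a JSON object that holds its "name" and its "arguments", one argument or row to a line. send_rows: Moves the arm, as the interface text tells. Its arguments: {"type":"object","properties":{"increments":{"type":"string"},"claw":{"type":"number"},"newtons":{"type":"number"}},"required":["increments"]}

```bash
mkdir -p pics; cat > h.py <<'E'
from workcell import arm
import numpy as np, cv2
def ray(im,u,v):
    x,y=(u-im['cx'])/im['fx'],(v-im['cy'])/im['fy']; a,b=x,y
    for _ in range(10):
        s=1+im['k1']*(a*a+b*b); a,b=x/s,y/s
    W=np.array(im['world_to_cam']); R,t=W[:3,:3],W[:3,3]
    return -R.T@t, R.T@np.array([a,b,1.])
def onplane(im,u,v,z):
    o,d=ray(im,u,v); return o+d*(z-o[2])/d[2]
E
python3 - <<'E'
from h import *
for n in('top','side'):
    im=arm.get_image(n); cv2.imwrite(f'pics/{n}0.png',im['frame']); np.save(n+'_d',im['depth'])
    print(n,im['fx'],im['cx'],im['cy'],im['k1'],ray(im,280,210))
print(arm.grip_depth,arm.get_obs())
E
```

```text
top 399.8659975825548 274.6131198095819 209.37514466731994 -0.04294346959965116 (array([0.46201258, 0.02867343, 0.88023132]), array([ 0.1147704 ,  0.01300985, -0.99339943]))
side 389.5612779772252 282.65352708016695 202.6263600884121 -0.02433784758456956 (array([0.12209107, 0.63937881, 0.47034142]), array([ 0.51052289, -0.6899396 , -0.51357025]))
0.0187 {'clock': 0.1, 'qpos': array([62.76139943, 24.93314986,  1.43167098, 90.18255033, -0.66673757,
       64.97346131, -4.30323634]), 'joint_vel': array([-0.07936658, -0.05235053,  0.02265919, -0.17425097,  0.01380801,
       -0.09295104, -0.04270404]), 'effort': array([ 4.07598069e-03, -6.71752739e+01,  1.02839671e+00, -3.16904247e+01,
        1.58457505e-02,  7.17933930e-03, -6.32425167e-05]), 'ee_pos': array([ 0.22743701, -0.58167418,  0.23060614]), 'ee_rot': array([-1.79919374e+02,  5.81258664e-03,  2.13541630e+01]), 'contact_force': array([-0.00232143, -0.28999526, -0.51308438]), 'moment': array([ 0.02187067, -0.01380956,  0.04653632]), 'grip_force': 0.0, 'gripper_width': 0.08561556995387153}
```

View pics/top0.png

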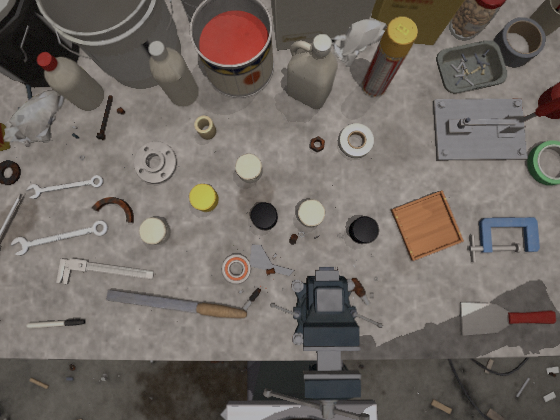

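View pics/side0.png

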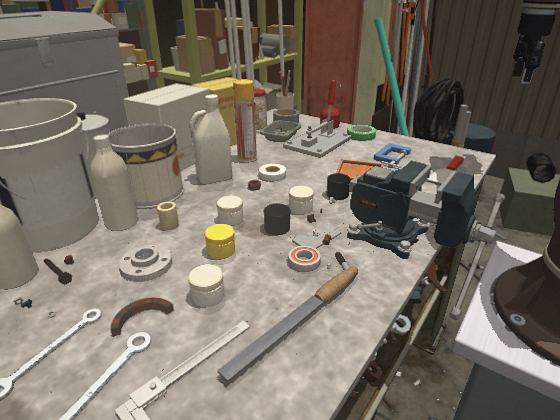

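The top view shows cream lids at (249,168), (312,213) and (153,231), which are the candidates. Yellow (203,197) and black (264,216), (364,230) are decoys, and other cream things are the bushing at (204,127), the white ring at (356,140) and the bottles. The tray is at (427,226) and a tall vise at (328,310). The side view confirms three cream lidded pots at (230,208), (301,200) and (207,285).

```bash
python3 - <<'E'
from h import *
im=arm.get_image('top'); f=im['frame']; D=im['depth']
hsv=cv2.cvtColor(f,cv2.COLOR_BGR2HSV)
for n,(u,v) in dict(P1=(249,168),P2=(312,213),P3=(153,231),Y=(203,197),K1=(264,216),K2=(364,230)).items():
    d=D[v-3:v+4,u-3:u+4]; o,r=ray(im,u,v)
    W=np.array(im['world_to_cam']);z=(o+r*np.median(d))[2]
    # top-face mask by depth -> world height
    m=np.zeros(D.shape,np.uint8); m[abs(D-np.median(d))<.008]=1
    k,l,s,c=cv2.connectedComponentsWithStats(m); L=l[v,u]
    print(n,hsv[v,u],'z',z.round(3),s[L][:5],c[L].round(1),onplane(im,*c[L],.048).round(4))
m=cv2.inRange(hsv,(5,110,80),(16,255,255)); m[:180]=0;m[270:]=0;m[:,:385]=0;m[:,470:]=0
c=max(cv2.findContours(m,0,2)[0],key=cv2.contourArea); r=cv2.minAreaRect(c)
P=[onplane(im,*p,.014)[:2] for p in cv2.boxPoints(r)]
print('tray',np.round(P,4),np.mean(P,0)); e=P[1]-P[0];print(np.degrees(np.arctan2(e[1],e[0])),np.linalg.norm(e),np.linalg.norm(P[2]-P[1]))
# heights map of vise & others
vv,uu=np.mgrid[0:420:10,0:560:10]
H=[];
for u,v in zip(uu.ravel(),vv.ravel()):
    if D[v,u]>0:
        o,d=ray(im,u,v);p=o+d*D[v,u]
        if p[2]>.06 and .1<p[0]<.75: H.append([*p.round(2),u,v])
H=np.array(H); print(len(H)); 
s=H[(H[:,3]>255)&(H[:,3]<400)&(H[:,4]>230)]; print('vise',s[:,:3].min(0),s[:,:3].max(0))
s=H[H[:,4]<200]; print('back x min',s[:,0].min(),[tuple(a[:3]) for a in s if a[0]<.62])
crop=np.hstack([cv2.resize(f[y-28:y+28,x-28:x+28],(240,240),interpolation=2) for x,y in((249,168),(312,213),(153,231))])
cv2.imwrite('pics/crop.png',crop)
E
```

```text
P1 [ 29  29 183] z 0.048 [235 153  27  27 560] [248.  166.4] [0.6523 0.1065 0.048 ]
P2 [ 30  22 183] z 0.049 [298 199  27  28 578] [311.  212.6] [ 0.552  -0.0251  0.048 ]
P3 [ 29  29 182] z 0.049 [139 218  27  27 573] [152.2 230.8] [0.5174 0.3096 0.048 ]
Y [ 29 134 184] z 0.049 [189 184  27  27 571] [202.  196.6] [0.5889 0.2045 0.048 ]
K1 [150  24  42] z 0.049 [250 202  28  28 579] [263.5 215.5] [0.5471 0.0742 0.048 ]
K2 [150  11  47] z 0.048 [351 216  28  28 600] [364.8 229.6] [ 0.5149 -0.136   0.048 ]
tray [[ 0.5611 -0.2021]
 [ 0.6043 -0.315 ]
 [ 0.4905 -0.3534]
 [ 0.4486 -0.2418]] [ 0.52611326 -0.27809391]
-69.07685943967348 0.12091565282309107 0.1200871622576296
70
vise [ 0.16 -0.14  0.06] [ 0.43 -0.01  0.16]
back x min 0.73 []
```

View pics/crop.png

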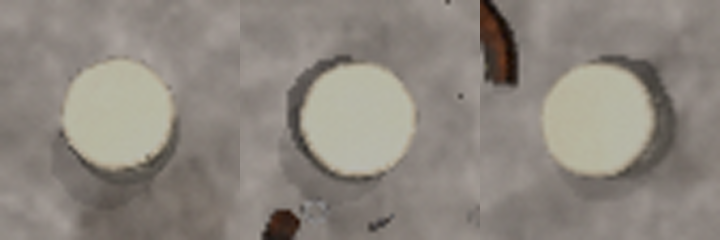

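All three crops show plain round cream lids, so these are the right pots. I'll use yaw of about 66°, which lies along the tray's diagonal and clear of neighbours, and start with P2.

>>> {"name": "send_rows", "arguments": {
  "increments": "0.03 -0.024 0 -4;0.06 -0.048 0 -8;0.095 -0.075 0 -12;0.13 -0.103 0 -16;0.165 -0.131 0 -20;0.2 -0.158 0 -24;0.235 -0.186 0 -28;0.27 -0.214 0 -32;0.305 -0.242 0 -36;0.34 -0.27 0 -40;0.375 -0.297 0 -43;0.41 -0.325 0 -45;0.445 -0.353 0.02 -45;0.475 -0.376 0.04 -45;0.495 -0.392 0.06 -45;0.505 -0.4 0.08 -45;0.505 -0.4 0.1 -45;0.505 -0.4 0.11 -45;0.505 -0.4 0.11 -45;0.505 -0.4 0.11 -45",
  "claw": 100,
  "newtons": 40
}}

```text
clock: 2.15
ee_pos: [0.5524, -0.0261, 0.1218]
ee_rot: [180.0, 0.0, 66.3]
contact_force: [-0.0, -0.3, -0.3]
gripper_width: 0.0854
grip_force: 0.0
```

>>> {"name": "send_rows", "arguments": {
  "increments": "0 0 0.02 0;0 0 0.04 0;0 0 0.06 0;0 0 0.08 0;0 0 0.095 0;0 0 0.106 0;0 0 0.112 0;0 0 0.114 0;0 0 0.114 0"
}}

```text
clock: 3.05
ee_pos: [0.5527, -0.0257, 0.0078]
ee_rot: [180.0, -0.0, 66.3]
contact_force: [-0.2, 0.1, -0.4]
gripper_width: 0.0855
grip_force: 0.0
```

>>> {"name": "send_rows", "arguments": {
  "increments": "0 0 0 0;0 0 0 0;0 0 0 0;0 0 0 0;0 0 0 0;0 0 0 0;0 0 0 0;0 0 0 0;0 0 0 0;0 0 0 0",
  "claw": 45,
  "newtons": 40
}}

```text
clock: 4.05
ee_pos: [0.5527, -0.0257, 0.0081]
ee_rot: [179.9, -0.0, 66.3]
contact_force: [-1.9, -1.3, 5.8]
gripper_width: 0.055
grip_force: 41.0
```

>>> {"name": "send_rows", "arguments": {
  "increments": "0 0 -0.003 0;0 0 -0.008 0;0 0 -0.016 0;0 0 -0.024 0;0 0 -0.03 0;0 0 -0.03 0;0 0 -0.03 0;0 0 -0.03 0;0 0 -0.03 0"
}}

```text
clock: 4.95
ee_pos: [0.552, -0.0257, 0.037]
ee_rot: [-180.0, 0.0, 66.4]
contact_force: [0.3, 1.1, -1.3]
gripper_width: 0.0548
grip_force: 42.2
```

P2 shows about 1 N, so it is empty (the full one would show about 4–5 N). I'll put it back.

>>> {"name": "send_rows", "arguments": {
  "increments": "0 0 0.008 0;0 0 0.016 0;0 0 0.022 0;0 0 0.026 0;0 0 0.028 0;0 0 0.0295 0;0 0 0.0295 0;0 0 0.0295 0"
}}

```text
clock: 5.75
ee_pos: [0.5523, -0.0257, 0.0082]
ee_rot: [180.0, 0.0, 66.4]
contact_force: [-2.4, -0.1, 5.4]
gripper_width: 0.055
grip_force: 42.8
```

>>> {"name": "send_rows", "arguments": {
  "increments": "0 0 0 0;0 0 0 0;0 0 0 0;0 0 0 0;0 0 0 0;0 0 0 0;0 0 0 0;0 0 -0.01 0;0 0 -0.03 0;0 0 -0.06 0;0 0 -0.09 0;0 0 -0.115 0;0 0 -0.115 0;0 0 -0.115 0",
  "claw": 100
}}

```text
clock: 7.15
ee_pos: [0.5526, -0.0257, 0.1238]
ee_rot: [179.9, -0.0, 66.3]
contact_force: [-0.5, -0.0, 0.7]
gripper_width: 0.0854
grip_force: 0.0
```

>>> {"name": "send_rows", "arguments": {
  "increments": "0.035 0.008 0 0;0.07 0.016 0 0;0.105 0.025 0 0;0.135 0.032 0 0;0.155 0.037 0 0;0.161 0.038 0 0;0.161 0.038 0 0;0.161 0.038 0.02 0;0.161 0.038 0.04 0;0.161 0.038 0.06 0;0.161 0.038 0.08 0;0.161 0.038 0.096 0;0.161 0.038 0.108 0;0.161 0.038 0.114 0;0.161 0.038 0.116 0;0.161 0.038 0.116 0"
}}

```text
clock: 8.75
ee_pos: [0.6519, 0.1066, 0.0071]
ee_rot: [180.0, -0.0, 66.4]
contact_force: [0.3, -0.7, -0.6]
gripper_width: 0.0856
grip_force: 0.0
```

>>> {"name": "send_rows", "arguments": {
  "increments": "0 0 0 0;0 0 0 0;0 0 0 0;0 0 0 0;0 0 0 0;0 0 0 0;0 0 0 0;0 0 0 0;0 0 0 0;0 0 0 0",
  "claw": 45,
  "newtons": 40
}}

```text
clock: 9.75
ee_pos: [0.6521, 0.1068, 0.0078]
ee_rot: [179.9, -0.0, 66.4]
contact_force: [-2.3, 0.7, 5.1]
gripper_width: 0.0548
grip_force: 41.6
```

>>> {"name": "send_rows", "arguments": {
  "increments": "0 0 -0.003 0;0 0 -0.008 0;0 0 -0.016 0;0 0 -0.024 0;0 0 -0.03 0;0 0 -0.03 0;0 0 -0.03 0;0 0 -0.03 0;0 0 -0.03 0"
}}

```text
clock: 10.65
ee_pos: [0.6514, 0.1065, 0.0364]
ee_rot: [-180.0, 0.0, 66.4]
contact_force: [0.5, 0.5, -0.3]
gripper_width: 0.0548
grip_force: 42.2
```

P1 is also empty. Putting it back, then P3.

>>> {"name": "send_rows", "arguments": {
  "increments": "0 0 0.008 0;0 0 0.016 0;0 0 0.022 0;0 0 0.026 0;0 0 0.028 0;0 0 0.0295 0;0 0 0.0295 0;0 0 0.0295 0"
}}

```text
clock: 11.45
ee_pos: [0.6517, 0.1066, 0.0078]
ee_rot: [180.0, -0.0, 66.4]
contact_force: [-2.6, -1.8, 5.0]
gripper_width: 0.055
grip_force: 42.5
```

>>> {"name": "send_rows", "arguments": {
  "increments": "0 0 0 0;0 0 0 0;0 0 0 0;0 0 0 0;0 0 0 0;0 0 0 0;0 0 0 0;0 0 -0.01 0;0 0 -0.03 0;0 0 -0.06 0;0 0 -0.09 0;0 0 -0.115 0;0 0 -0.115 0;0 0 -0.115 0",
  "claw": 100
}}

```text
clock: 12.85
ee_pos: [0.652, 0.1066, 0.1234]
ee_rot: [179.9, -0.0, 66.4]
contact_force: [0.1, -0.0, 0.8]
gripper_width: 0.0855
grip_force: 0.0
```

>>> {"name": "send_rows", "arguments": {
  "increments": "0.018 -0.029 0 0;0.037 -0.058 0 0;0.056 -0.087 0 0;0.075 -0.117 0 0;0.094 -0.146 0 0;0.113 -0.175 0 0;0.126 -0.196 0 0;0.132 -0.205 0 0;0.132 -0.205 0 0;0.132 -0.205 0 0"
}}

```text
clock: 13.85
ee_pos: [0.5176, 0.3081, 0.1218]
ee_rot: [180.0, 0.1, 66.3]
contact_force: [1.5, -0.8, -0.8]
gripper_width: 0.0853
grip_force: 0.0
```

Descend to P3, grip harder and lift.

>>> {"name": "send_rows", "arguments": {
  "increments": "0.001 0 0.02 0;0.001 0 0.04 0;0.001 0 0.06 0;0.001 0 0.08 0;0.001 0 0.096 0;0.001 0 0.108 0;0.001 0 0.114 0;0.001 0 0.115 0;0.001 0 0.115 0"
}}

```text
clock: 14.75
ee_pos: [0.5177, 0.3105, 0.0076]
ee_rot: [180.0, -0.0, 66.3]
contact_force: [0.6, 0.0, 0.2]
gripper_width: 0.0856
grip_force: 0.0
```

>>> {"name": "send_rows", "arguments": {
  "increments": "0 0 0 0;0 0 0 0;0 0 0 0;0 0 0 0;0 0 0 0;0 0 0 0;0 0 0 0;0 0 0 0;0 0 0 0;0 0 0 0",
  "claw": 45,
  "newtons": 60
}}

```text
clock: 15.75
ee_pos: [0.5179, 0.3109, 0.0084]
ee_rot: [179.9, -0.1, 66.4]
contact_force: [-1.2, -0.9, 6.9]
gripper_width: 0.0539
grip_force: 62.5
```

>>> {"name": "send_rows", "arguments": {
  "increments": "0 0 -0.003 0;0 0 -0.008 0;0 0 -0.016 0;0 0 -0.024 0;0 0 -0.03 0;0 0 -0.03 0;0 0 -0.03 0;0 0 -0.03 0;0 0 -0.03 0"
}}

```text
clock: 16.65
ee_pos: [0.517, 0.3105, 0.0369]
ee_rot: [-180.0, 0.0, 66.4]
contact_force: [0.1, -1.1, -4.5]
gripper_width: 0.0539
grip_force: 64.0
```

P3 reads −4.5 N, so it is the full one. Carrying it high to the tray.

>>> {"name": "send_rows", "arguments": {
  "increments": "0 0 -0.03 0;0 0 -0.06 0;0 0 -0.09 0;0 0 -0.11 0;0 0 -0.12 0;0 0 -0.12 0"
}}

```text
clock: 17.25
ee_pos: [0.5177, 0.311, 0.1582]
ee_rot: [179.9, -0.1, 66.4]
contact_force: [-0.1, 0.2, -5.7]
gripper_width: 0.0538
grip_force: 66.0
```

>>> {"name": "send_rows", "arguments": {
  "increments": "-0.015 0.007 0 0;-0.04 0.018 0 0;-0.07 0.032 0 0;-0.105 0.048 0 0;-0.14 0.064 0 0;-0.175 0.08 0 0;-0.21 0.096 0 0;-0.245 0.112 0 0;-0.28 0.128 0 0;-0.315 0.144 0 0;-0.35 0.16 0 0;-0.385 0.176 0 0;-0.42 0.192 0 0;-0.455 0.208 0 0;-0.485 0.222 0 0;-0.51 0.233 0 0;-0.526 0.24 0 0;-0.536 0.245 0 0;-0.536 0.245 0 0;-0.536 0.245 0 0"
}}

```text
clock: 19.25
ee_pos: [0.5268, -0.277, 0.157]
ee_rot: [-180.0, -0.1, 66.4]
contact_force: [0.4, 0.3, -5.6]
gripper_width: 0.0539
grip_force: 66.0
```

>>> {"name": "send_rows", "arguments": {
  "increments": "0 0 0.02 0;0 0 0.045 0;0 0 0.07 0;0 0 0.095 0;0 0 0.115 0;0 0 0.127 0;0 0 0.134 0;0 0 0.138 0;0 0 0.14 0;0 0 0.14 0;0 0 0.14 0"
}}

```text
clock: 20.35
ee_pos: [0.5271, -0.2789, 0.018]
ee_rot: [179.9, 0.0, 66.3]
contact_force: [1.1, 0.1, -5.0]
gripper_width: 0.0535
grip_force: 65.9
```

>>> {"name": "send_rows", "arguments": {
  "increments": "0 0 0.0005 0;0 0 0.001 0;0 0 0.0015 0;0 0 0.002 0;0 0 0.0025 0;0 0 0.003 0;0 0 0.003 0;0 0 0.003 0"
}}

```text
clock: 21.15
ee_pos: [0.5267, -0.2786, 0.0143]
ee_rot: [180.0, -0.0, 66.4]
contact_force: [-1.3, -0.3, -4.9]
gripper_width: 0.054
grip_force: 65.9
```

>>> {"name": "send_rows", "arguments": {
  "increments": "0 0 0.0004 0;0 0 0.0008 0;0 0 0.0012 0;0 0 0.0012 0;0 0 0.0012 0"
}}

```text
clock: 21.65
ee_pos: [0.5267, -0.2787, 0.0135]
ee_rot: [180.0, 0.0, 66.4]
contact_force: [-3.0, 1.0, 4.6]
gripper_width: 0.0539
grip_force: 66.9
```

It is on the tray floor. Releasing partway, then lifting off and moving aside to look.

>>> {"name": "send_rows", "arguments": {
  "increments": "0 0 0 0;0 0 0 0;0 0 0 0;0 0 0 0;0 0 0 0;0 0 0 0;0 0 0 0;0 0 -0.01 0;0 0 -0.03 0;0 0 -0.06 0;0 0 -0.1 0;0 0 -0.14 0;0 0 -0.18 0;0 0 -0.2 0;0 0 -0.2 0",
  "claw": 85
}}

```text
clock: 23.15
ee_pos: [0.5285, -0.2792, 0.2176]
ee_rot: [179.6, 0.0, 66.4]
contact_force: [0.3, -0.5, -0.8]
gripper_width: 0.0724
grip_force: 0.0
```

>>> {"name": "send_rows", "arguments": {
  "increments": "-0.03 -0.01 0 0;-0.07 -0.03 0 0;-0.11 -0.05 0 0;-0.15 -0.07 0 0;-0.19 -0.09 0 0;-0.22 -0.1 0 0;-0.24 -0.11 0 0;-0.24 -0.11 0 0"
}}

```text
clock: 23.95
ee_pos: [0.3257, -0.4568, 0.2126]
ee_rot: [-179.9, 0.1, 66.0]
contact_force: [0.8, 0.1, 0.4]
gripper_width: 0.0728
grip_force: 0.0
```

```bash
python3 - <<'E'
from h import *
im=arm.get_image('top'); f=im['frame']; D=im['depth']
W=np.array(im['world_to_cam'])
for n,q in dict(P1=(.6523,.1065,.048),P2=(.552,-.0251,.048),P3=(.5265,-.2785,.053)).items():
    p=W[:3,:3]@q+W[:3,3]; a,b=p[:2]/p[2]; s=1+im['k1']*(a*a+b*b)
    u,v=int(round(im['cx']+im['fx']*a*s)),int(round(im['cy']+im['fy']*b*s))
    m=(abs(D-np.median(D[v-3:v+4,u-3:u+4]))<.006).astype(np.uint8)
    k,l,st,c=cv2.connectedComponentsWithStats(m);L=l[v,u]
    pts=np.argwhere(l==L)[::7]; Z=[]
    for y,x in pts: o,d=ray(im,x,y); Z.append((o+d*D[y,x])[2])
    print(n,(u,v),st[L][2:],onplane(im,*c[L],q[2]).round(4),np.percentile(Z,[5,50,95]).round(4))
cv2.imwrite('pics/top1.png',f); print(arm.get_obs()['clock'])
E
```

```text
P1 (248, 166) [ 26  27 549] [0.6497 0.1074 0.048 ] [0.0458 0.0486 0.0505]
P2 (311, 213) [ 27  27 578] [ 0.5508 -0.025   0.048 ] [0.0461 0.0481 0.0504]
P3 (434, 223) [ 29  28 615] [ 0.5259 -0.2758  0.053 ] [0.0507 0.0529 0.0556]
24.0
```

View pics/top1.png

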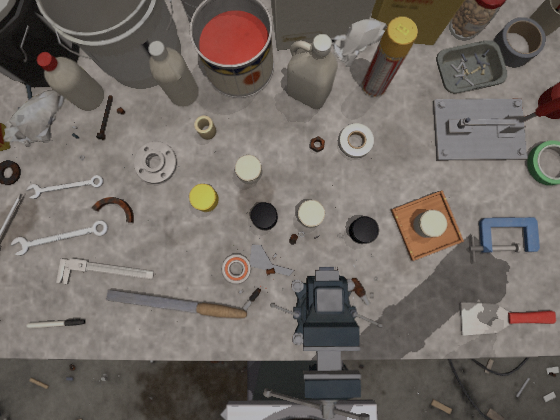

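The full pot stands upright in the tray at (432,223) with its top level at 53 mm. The empties are upright at (248,168) and (311,213), within about 3 mm of where they stood. The arm is clear.

```bash
python3 -c "
from workcell import arm
print(arm.finish_job())"
```

```text
the job is handed in; nothing more can be done
None
```

I found the full pot by lifting all three, set it upright on the tray floor, put both empty pots back within about 3 mm of where they stood, and handed the job in at about 24 s of the 64 s allowed.

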